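Press the label onto a spice jar in the lever label press

TASK

Take the spice jar that stands to the left of the label press, stand it upright in the V-shaped nest of the press and let go of it. Then swing the press lever round until its rubber pad is firmly against the jar, hold it there a moment, and let the lever spring all the way back, leaving the jar standing in the nest.

Things in the scene. Friction and masses are not known exactly. Their poses are not given: they have to be found in the camera images.
- spice_jar: Loose spice jar: straight glass cylinder with a label and a wide flat screw cap; 106 mm tall, 42 mm diameter, cap 45 mm (top 21 mm). About 0.11 kg. It stands upright left of the press, by a tin (57 x 72 mm) and a small glass (50 x 63 mm), centres 90 mm apart or more, places swapped at random; not the like jars at the back wall. Origin: centre of its underside; z up.
- nest (a point): Loading spot: centre of a dark 48 mm disc on the press's 12 mm base plate, at its top face; set the jar down here. Axes: z up; at yaw 0 x points away from the robot, y left. A V-block stands at its +y side, top 46 mm above the plate, open to -y; the jar on the spot clears it by 6 mm, and the pad pushes it 8 mm on into the V. Lever pivot (vertical axis): x = 90, y = -33 mm in this frame.
- lever_handle (a point): Top centre of the lever's upright black handle post, 18 mm diameter, from 54 to 115 mm above the worktop, at the lever's free end, 145 mm from the pivot. Moves with the lever, a steel bar with its top at 54 mm. The rubber pad sits 90 mm from the pivot on the bar's side facing the nest. Push the post from its other side, or grip it from above. A wall shelf hangs 0.64 m above, from x = 0.575 m on.
- lever (a joint): Lever angle, rad. 0 = open at rest: the bar points from the pivot along the nest's -x, turned 0.96 rad from it to the -y side. Grows as the handle swings to the nest (clockwise from above). About 0.93: pad pressing the jar in the V; end stop with no jar 0.99. A spring resists: at the handle 1.5 N open, 5 N closed, 1 N more in motion. Let go, it returns to 0 in about 1 s.
Not all that is in view belongs to the job. What is shaped like the spice_jar but purple or turquoise is not meant.

How it is judged:
On the way, in this order (a step that is already met when the one before it is completed fails the run):
1. the jar stands upright on the press plate in the nest, let go (horizontal distance between spice_jar and nest below 0.02 m and z of spice_jar in the frame of nest below 0.006 m and angle between spice_jar's own z axis and vertical below 0.17 rad and contact force between spice_jar and the fingers below 0.3 N), for 0.2 s.
2. the lever is swung to its stop with its pad pressing on the jar in the V (value of joint lever above 0.88 rad and contact force between spice_jar and lever above 1 N and horizontal distance between spice_jar and nest below 0.02 m), for 0.3 s.
At the end, for the whole second after the job is handed in: The lever is back at its open rest (within 0.08 rad) and the jar stands upright (within 10 degrees) and still on the press plate in the nest, its axis within 20 mm of the loading spot (value of joint lever below 0.08 rad and horizontal distance between spice_jar and nest below 0.02 m and z of spice_jar in the frame of nest below 0.006 m and angle between spice_jar's own z axis and vertical below 0.17 rad and linear speed of spice_jar below 0.02 m/s); the robot touches nothing.
It fails at once if the spice jar is knocked over (angle between spice_jar's own z axis and vertical above 0.6 rad).
It also fails if it takes over 64 s, if anything falls off the work surface, if the arm or the gripper's body presses on something with over 40 N, if the wrist force passes 120 N, or if a joint passes its speed limit or range.

ROBOT

A 7-joint arm with a two-finger parallel gripper is mounted at the origin on a cart in front of the work surface, level with it; the furniture and walls round the work are solid. World frame = base frame: x ahead of the robot, y to its left, z up, the work surface at z = 0. Lengths are in m, angles in rad, forces in N, time in s.
With the tool pointing down it reaches from about 0.4 to 0.85 m from the base axis. Payload 4.4 kg.
Tool frame: the origin (TCP) lies midway between the tips of the shut fingers; the grasp point (between the pads) lies 19 mm behind it; z points along the fingers, y is the line along which they close (so a half turn about z gives the same grasp; the last joint's range is limited). The gripper opens to 94 mm and grips with 3 to 60 N. Pads are 16 mm wide; open, the fingers measure 119 mm over their backs; the gripper's body (75 mm by 177 mm) begins 78 mm behind the grasp point.
Start: joints at [-1.339, 0.628, 0.038, 1.517, -0.027, 0.996, -0.02], TCP at [0.191, 0.621, 0.205] pointing down, gripper open.
Joint ranges: [-3.06, 3.06], [-0.37, 2.12], [-1.25, 1.32], [0.18, 2.47], [-1.1, 4.24], [0.23, 1.98], [-2.94, 2.94]. Speed limits (rad/s): [2.57, 2.57, 3.14, 3.14, 3.14, 3.14, 3.14].

INTERFACE

Orientations are given as a unit quaternion [w, x, y, z].
In Python, from rig import ctrl, imaging, order gives the robot as it stands.
- The arm moves only by the tool play_rows, never from a script. Its argument "commands" is one flat list of numbers, 7 for each row, row after row: the shift along the world's x, y, z in m, then the turn, a rotation vector about the world's x, y, z in rad, then the opening, from 0 (shut) to 1 (fully open). A call has 1 to 20 rows; each row is the pose to reach, as a shift and turn from the pose commanded when the call began; what a row does not reach only later rows make up. A row lasts 1/8 s, in which the tool goes at most 62.5 mm and 10.7 degrees, less where a joint would pass 70% of its speed; a pose out of reach is approached as far as the arm can. A call with a gripper value outside its range is refused whole. The fingers move at their own pace and stop on an object; "force" is the grip in N (left out, the last holds). Time passes only in rows, so rows that repeat a pose let the fingers close. It gives the time, the measured TCP pose, the force, the opening and the grip force at its end, in the units of the state.
- ctrl.get_state(): the state, without advancing time (a new reading comes with each control period).
- imaging.capture(name): name is "scene" or "top"; returns (picture, depth): 384x512x3 uint8, red, green, blue; 384x512 float32, m along the optical axis (not along the pixel's ray), 0 where there is no reading.
- imaging.camera_model(name): a dict with "fx", "fy", "cx", "cy" (pixels), "extrinsics" (4x4, takes a point from world to camera coordinates). Camera axes: x right, y up, looking along -z (the intrinsics and any distortion apply to the point x, -y, -z); pixel columns grow to the right and rows downward; lengths in m; the calibration is good to about 2 mm. A picture is of the moment at which its call begins. camera_model takes no time and is no camera call.
- order.close_job(): hands the job in; it is judged then, once.
Trained networks look in the newest picture that a camera, given by its name, has taken for a name from the list of things; names that differ only in an ending like _2 or _b are one class to them, and where a whole thing is asked for, a point or a joint stands for the part that bears it (a point fixed in the world has none). Each returns a list of dicts, best first, with "p" (0 to 1); they miss things now and then, are a little off and sometimes report something else, mostly with a low value. They report only what shows in the picture. A call takes as long as a camera call. They do not tell look-alikes from the thing itself.
- imaging.recognise(camera, label): "centre" ([row, column] in pixels, amid what is visible of it).
- imaging.regions_of(camera, label): "pixels" (384x512 bool, what is visible of it) and "centre" ([row, column] in pixels, amid what is visible of it).
The state is a dict: "clock": time; "qpos": joint angles; "qvel": joint speeds; "joint_efforts": joint torques, N m; "tcp_pos": TCP position; "tool_rot": TCP orientation; "force": force on the tool from outside, world axes, zero at the start; "wrist_torque": the same for the moment, N m; "opening": finger opening in m; "finger_force": force on a finger pad.
Only numpy, scipy, OpenCV 4.12 (cv2) and the standard library are available. Lean on these libraries where they do the work, as an engineer would, in place of code of your own. Each camera call takes 0.05 s, during which the arm holds its last target. There are 200 camera calls.

## Working session

There is one attempt and no reset: what is moved stays moved. The work goes in short steps, Python scripts to look and compute and a tool call to move; the robot and the scene stay as the last step left them, time stands still between calls to the robot, and variables do not carry over. Pictures are saved under pics/ and viewed, at most 10 in all, crops included, and the job is handed in when it is done.

Besides the shell and the picture viewer there is one more tool, called by a JSON object that holds its "api" and its "payload". play_rows: Moves the arm, as the interface text tells. Its arguments: {"type":"object","properties":{"commands":{"type":"array"},"force":{"type":"number"}},"required":["commands"]}

```bash
mkdir -p pics; cat > h.py <<'E'
import numpy as np, cv2
from rig import ctrl, imaging, order
def cloud(name, depth):
    m=imaging.camera_model(name); r,c=np.mgrid[0:384,0:512]
    p=np.stack([(c-m['cx'])/m['fx']*depth, -(r-m['cy'])/m['fy']*depth, -depth, np.ones_like(depth)],-1)
    return (p@np.linalg.inv(np.array(m['extrinsics'])).T)[...,:3]
E
python3 - <<'E'
from h import *
ims=[]
for n in ("scene","top"):
    im,d=imaging.capture(n); W=cloud(n,d); np.save(n+"W.npy",W); cv2.imwrite(f"pics/{n}0.png",cv2.resize(im[...,::-1],(800,600)))
    cv2.imwrite(n+"raw.png",im[...,::-1])
    m=imaging.camera_model(n); print(n,[k for k in m], m['fx'], np.linalg.inv(m['extrinsics'])[:3,3].round(2))
    for l in ("spice_jar","lever_handle","lever"):
        for o in imaging.regions_of(n,l):
            P=W[o['pixels']&(d>0)]
            print(n,l,round(o['p'],2),np.round(o['centre']),np.median(P,0).round(3),P.min(0).round(3),P.max(0).round(3))
print(ctrl.get_state())
E
```

```text
scene ['fx', 'fy', 'cx', 'cy', 'extrinsics'] 366.8769385633463 [-0.01 -0.32  0.7 ]
scene spice_jar 0.85 [187. 286.] [0.681 0.137 0.069] [0.672 0.123 0.001] [0.774 0.228 0.11 ]
scene spice_jar 0.71 [174. 166.] [0.515 0.443 0.076] [ 0.469  0.391 -0.447] [0.95  1.084 0.11 ]
scene spice_jar 0.7 [213. 215.] [0.466 0.206 0.071] [0.453 0.195 0.002] [0.495 0.238 0.11 ]
scene lever_handle 0.84 [266. 338.] [ 0.535 -0.121  0.055] [ 0.501 -0.172 -0.002] [ 0.623 -0.037  0.117]
scene lever 0.62 [262. 338.] [ 0.534 -0.121  0.056] [ 0.501 -0.171 -0.002] [ 0.62  -0.038  0.117]
top ['fx', 'fy', 'cx', 'cy', 'extrinsics'] 430.7284945627757 [0.5  0.14 1.46]
top spice_jar 0.6 [193. 147.] [0.523 0.449 0.106] [0.501 0.434 0.011] [0.545 0.48  0.114]
top spice_jar 0.56 [207. 219.] [0.477 0.218 0.107] [0.455 0.199 0.019] [0.499 0.239 0.115]
top lever_handle 0.74 [189. 322.] [ 0.553 -0.104  0.056] [ 0.5   -0.173 -0.007] [ 0.622 -0.034  0.121]
top lever 0.93 [191. 322.] [ 0.544 -0.111  0.058] [ 0.504 -0.163  0.048] [ 0.612 -0.037  0.121]
{'clock': 0.4, 'qpos': array([-1.33881395,  0.62854392,  0.03848513,  1.51753817, -0.02700826,
        0.99630764, -0.0200063 ]), 'qvel': array([ 0.001455  , -0.00262482, -0.00122472, -0.00192743, -0.00090065,
       -0.0004086 , -0.00238404]), 'joint_efforts': array([-1.32534817e-03, -5.49025655e+01,  1.14162147e+00, -1.86662239e+01,
       -5.22171578e-02,  1.81340624e-02,  6.52083077e-05]), 'tcp_pos': array([0.1906516 , 0.6213187 , 0.20534051]), 'tool_rot': array([-3.94394308e-05,  1.48354983e-01,  9.88934163e-01, -1.35560109e-04]), 'force': array([ 0.15004217,  0.50949581, -0.15613364]), 'wrist_torque': array([ 0.00280317, -0.01469864, -0.01383792]), 'finger_force': 0.0, 'opening': 0.09406277002616564}
```

View pics/scene0.png

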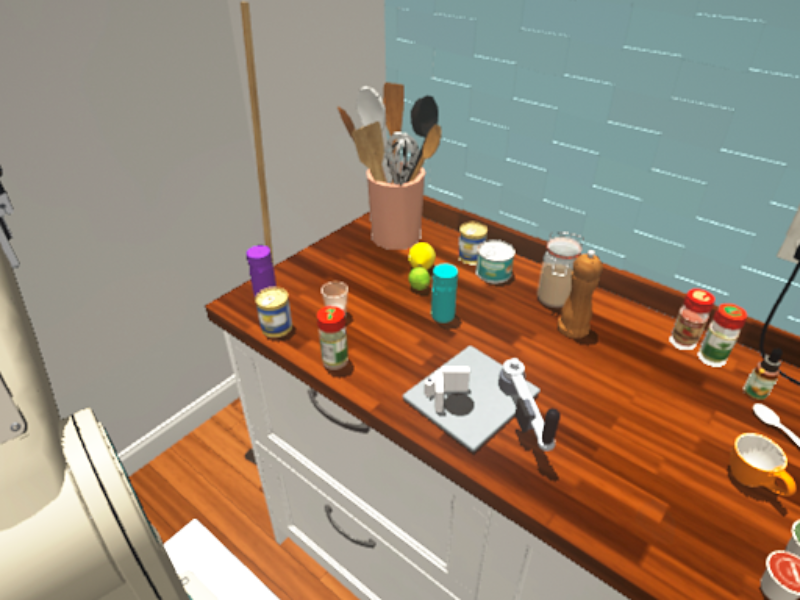

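View pics/top0.png

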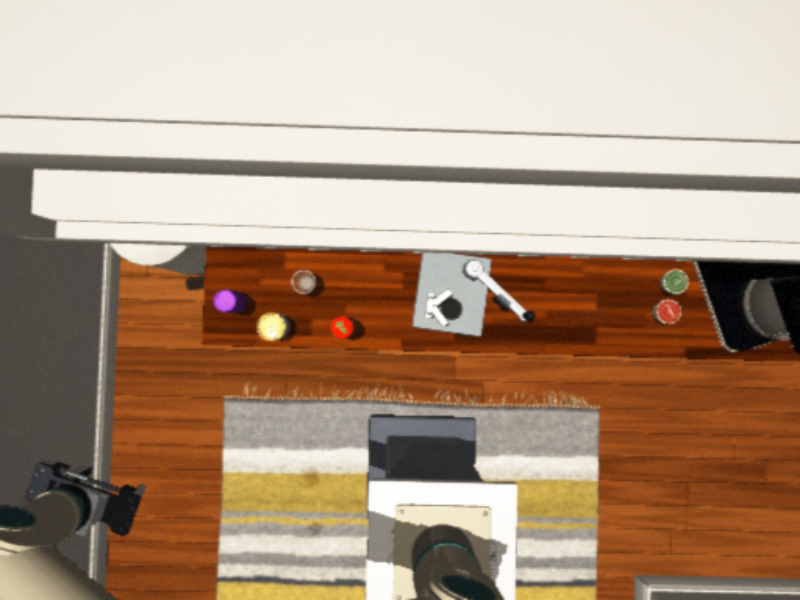

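The scene picture shows these candidates: the red-capped jar at (333,338), purple at (260,268), turquoise at (444,293), and the red-capped jars at the back wall at (692,318) and (722,333). I choose the red-capped jar at (333,338), which is at (343,327) in the top view. Dark disc: (452,308) in top; lever pivot (474,268), handle (528,316).

```bash
python3 - <<'E'
from h import *
im=cv2.imread("topraw.png"); W=np.load("topW.npy"); S=np.load("sceneW.npy"); si=cv2.imread("sceneraw.png")
a=cv2.resize(im[155:220,130:350],(800,236),interpolation=2); b=cv2.resize(si[180:300,190:370],(540,360),interpolation=2)
o=np.zeros((600,800,3),np.uint8); o[:236]=a; o[240:,:540]=b; cv2.imwrite("pics/crop1.png",o)
for n,X,I in(("top",W,im),("scene",S,si)):
    g=I.max(2); x,y,z=X[...,0],X[...,1],X[...,2]
    box=(x>.4)&(x<.72)&(y>-.2)&(y<.12)
    d=box&(g<55)&(z>.003)&(z<.022)&(y>-.08)&(y<0.05); P=X[d]
    print(n,"disc",len(P),P.min(0).round(3),P.max(0).round(3),P.mean(0).round(3))
    k=box&(z>.095)&(y<-.1); print("handle top",k.sum(),X[k].mean(0).round(4),X[k].max(0).round(3))
    k=box&(z>.04)&(z<.09)&(y<0)&(x>.56); print("pivot",k.sum(),X[k].min(0).round(3),X[k].max(0).round(3))
    k=box&(z>.045)&(y>-.02);print("V",k.sum(),X[k].min(0).round(3),X[k].max(0).round(3))
    k=(x>.42)&(x<.53)&(y>.15)&(y<.27)&(z>.1);print("cap",k.sum(),X[k].mean(0).round(4),X[k].min(0).round(3),X[k].max(0).round(3))
    k=(x>.4)&(x<.65)&(y>.15)&(y<.6)&(z>.03)
    nn,l,st,c=cv2.connectedComponentsWithStats(k.astype(np.uint8))
    for i in range(1,nn):
        if st[i,4]>20: print("  blob",c[i].round(),X[l==i].min(0).round(3),X[l==i].max(0).round(3))
    p=(np.abs(z-.012)<.006)&box&(g>90)&(g-I.min(2)<50)
    pts=X[p][:,:2].astype(np.float32); print("plate",cv2.minAreaRect(pts))
E
```

```text
top disc 120 [ 0.502 -0.025  0.005] [0.543 0.016 0.02 ] [ 0.523 -0.005  0.013]
handle top 2692 [ 0.6078 -0.1499  0.7397] [ 0.647 -0.1    0.752]
pivot 199 [ 0.561 -0.114  0.04 ] [ 0.626 -0.029  0.075]
V 25169 [ 0.489 -0.02   0.045] [0.664 0.12  1.138]
cap 154 [0.4766 0.2216 0.1078] [0.455 0.202 0.101] [0.496 0.243 0.115]
  blob [117.  81.] [0.573 0.15  0.709] [0.65  0.528 1.138]
  blob [193. 179.] [0.545 0.284 0.031] [0.591 0.331 0.069]
  blob [147. 192.] [0.501 0.434 0.03 ] [0.546 0.48  0.114]
  blob [174. 209.] [0.446 0.34  0.031] [0.501 0.396 0.08 ]
  blob [219. 209.] [0.455 0.199 0.032] [0.499 0.243 0.115]
plate ((0.5534231662750244, -0.04702235758304596), (0.2307949960231781, 0.17134277522563934), 84.555908203125)Traceback (most recent call last):
  File "<stdin>", line 9, in <module>
    return umr_minimum(a, axis, None, out, keepdims, initial, where)
ValueError: zero-size array to reduction operation minimum which has no identity
```

View pics/crop1.png

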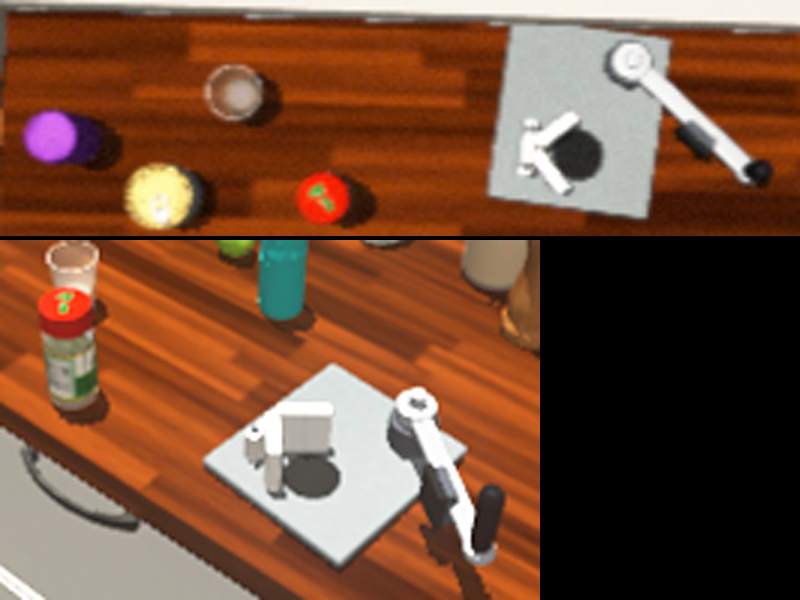

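The crop confirms it: the red cap with green print (325,198 in the top part) is on a labelled glass jar standing alone. The jar is at about (0.477, 0.220) and the nest at about (0.523, -0.004), yaw ≈ -0.1. I'll move above the jar now.

{"api": "play_rows", "payload": {"commands": [0.04,-0.05,0,0,0,0,1,0.08,-0.1,0,0,0,0,1,0.11,-0.15,0,0,0,0,1,0.145,-0.2,0,0,0,0,1,0.18,-0.25,0,0,0,0,1,0.215,-0.3,0,0,0,0,1,0.25,-0.35,0,0,0,0,1,0.275,-0.385,0,0,0,0,1,0.286,-0.401,0,0,0,0,1,0.286,-0.401,0,0,0,0,1,0.286,-0.401,0,0,0,0,1], "force": 20}}

```text
clock: 1.78
tcp_pos: [0.476, 0.2216, 0.2055]
tool_rot: [-0.0, 0.148, 0.989, 0.0]
force: [-0.9, -0.1, -0.4]
opening: 0.0941
finger_force: 0.0
```

```bash
python3 - <<'E'
from h import *
im,d=imaging.capture("scene"); cv2.imwrite("pics/s2.png",cv2.resize(im[120:300,120:360,::-1],(800,600)))
X=cloud("scene",d);h=cv2.cvtColor(im,cv2.COLOR_RGB2HSV)
k=((h[...,0]<8)|(h[...,0]>172))&(h[...,1]>150)&(X[...,2]>.08)&(X[...,2]<.12)&(np.abs(X[...,0]-.477)<.05)&(np.abs(X[...,1]-.22)<.05)
t=k&(X[...,2]>.104); print(k.sum(),t.sum(),X[k].min(0),X[k].max(0),X[t].mean(0))
print(ctrl.get_state()['qpos'].round(2))
E
```

```text
211 119 [0.45456143 0.19569719 0.08622917] [0.49685478 0.24098826 0.10941325] [0.47507623 0.21706628 0.10664702]
[-0.53  0.45  0.06  1.87 -0.04  0.83  0.82]
```

View pics/s2.png

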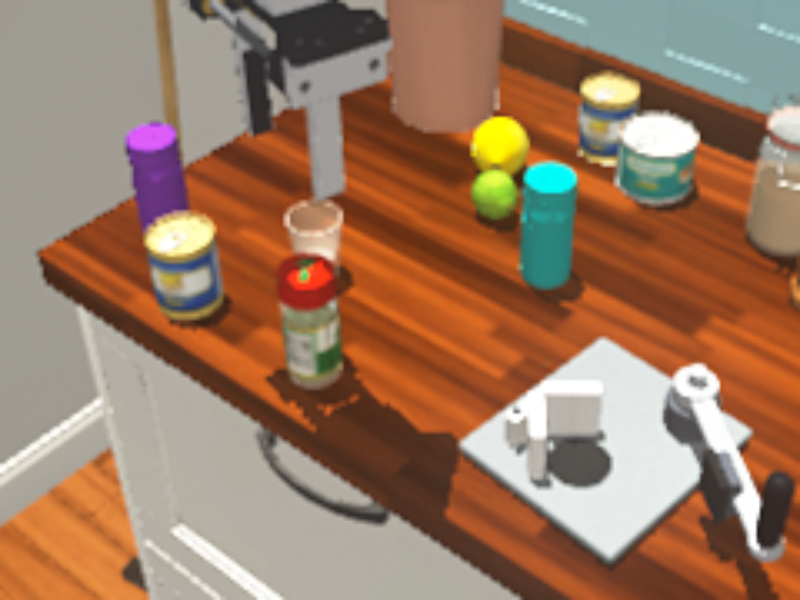

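The gripper hangs above the jar, whose cap is at (308,280) in the crop. Both cameras agree on about (0.476, 0.219). Next I descend and grip the cap.

{"api": "play_rows", "payload": {"commands": [0,-0.002,-0.03,0,0,0,1,0,-0.002,-0.06,0,0,0,1,0,-0.002,-0.09,0,0,0,1,0,-0.002,-0.12,0,0,0,1,0,-0.002,-0.132,0,0,0,1,0,-0.002,-0.132,0,0,0,1,0,-0.002,-0.132,0,0,0,0.7,0,-0.002,-0.132,0,0,0,0.5,0,-0.002,-0.132,0,0,0,0.3,0,-0.002,-0.132,0,0,0,0.2,0,-0.002,-0.132,0,0,0,0.2,0,-0.002,-0.132,0,0,0,0.2,0,-0.002,-0.132,0,0,0,0.2], "force": 20}}

```text
clock: 3.45
tcp_pos: [0.4769, 0.2185, 0.0736]
tool_rot: [0.0, 0.148, 0.989, 0.0]
force: [-0.0, 1.3, 0.8]
opening: 0.0447
finger_force: 19.9
```

{"api": "play_rows", "payload": {"commands": [0,0,0.03,0,0,0,0.2,0,0,0.06,0,0,0,0.2,0,0,0.09,0,0,0,0.2,0,0,0.1,0,0,0,0.2,0,0,0.1,0,0,0,0.2]}}

```text
clock: 4.08
tcp_pos: [0.4766, 0.2184, 0.1734]
tool_rot: [0.0, 0.148, 0.989, 0.0]
force: [-0.3, -1.2, -0.5]
opening: 0.0445
finger_force: 19.9
```

```bash
python3 - <<'E'
from h import *
for n in("top","scene"):
    im,d=imaging.capture(n); X=cloud(n,d); g=im.max(2); x,y,z=np.moveaxis(X,2,0)
    k=(g<75)&(np.abs(z-.012)<.008)&(np.abs(x-.523)<.04)&(np.abs(y+.004)<.04)
    nn,l,st,c=cv2.connectedComponentsWithStats(k.astype(np.uint8)); i=1+np.argmax(st[1:,4]); P=X[l==i]
    hull=cv2.convexHull(P[:,:2].astype(np.float32)); print(n,len(P),P.min(0).round(4),P.max(0).round(4),cv2.minEnclosingCircle(hull))
    k=(z>.04)&(z<.07)&(x>.45)&(x<.6)&(y>-.03)&(y<.06); print("V",X[k].min(0).round(3),X[k].max(0).round(3))
    k=(z>.08)&(z<.125)&(x>.44)&(x<.57)&(y>-.22)&(y<-.1); P=X[k]; print("handle",len(P),P.min(0).round(3),P.max(0).round(3))
    k=(z>.08)&(z<.125)&(x>.44)&(x<.57)&(y>-.22)&(y<-.1)&(z>.11); P=X[k]; print("handletop",len(P),P.mean(0).round(3) if len(P) else '')
    if n=="scene": cv2.imwrite("pics/s3.png",cv2.resize(im[120:300,120:360,::-1],(800,600)))
E
```

```text
top 132 [ 0.5022 -0.0252  0.0044] [0.5462 0.0163 0.0199] ((0.5233487486839294, -0.005024976562708616), 0.02297336235642433)
V [ 0.489 -0.03   0.04 ] [0.599 0.048 0.068]
handle 36 [ 0.504 -0.165  0.084] [ 0.52  -0.149  0.12 ]
handletop 25 [ 0.512 -0.158  0.114]
scene 6 [0.5364 0.0008 0.0116] [0.5427 0.0115 0.0141] ((0.5395678281784058, 0.006150620058178902), 0.006311428267508745)
V [ 0.486 -0.004  0.04 ] [0.562 0.046 0.061]
handle 133 [ 0.502 -0.169  0.08 ] [ 0.521 -0.152  0.116]
handletop 39 [ 0.511 -0.161  0.114]
```

View pics/s3.png

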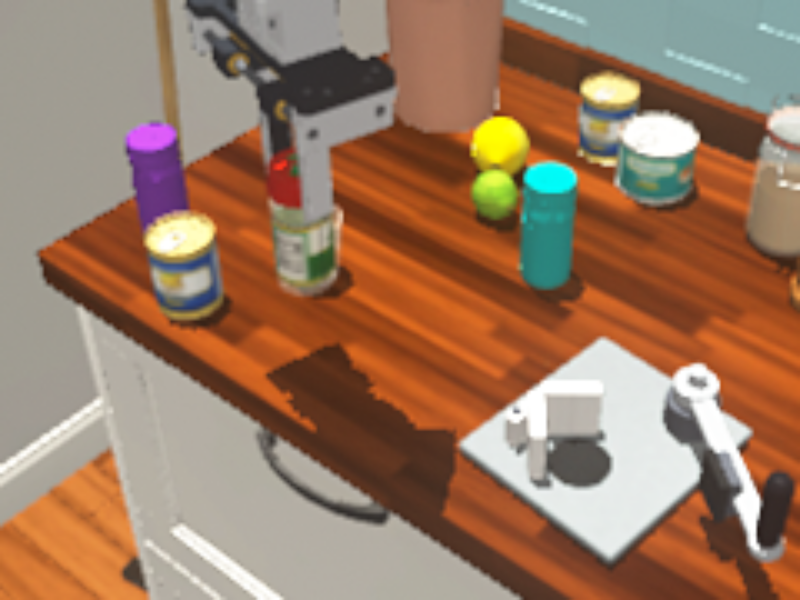

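The jar is held upright at (305,225) in the crop. Now I carry it over the V-block to the nest and lower it most of the way.

{"api": "play_rows", "payload": {"commands": [0.005,-0.02,0,0,0,0,0.2,0.012,-0.06,0,0,0,0,0.2,0.02,-0.1,0,0,0,0,0.2,0.03,-0.14,0,0,0,0,0.2,0.038,-0.18,0,0,0,0,0.2,0.044,-0.21,0,0,0,0,0.2,0.046,-0.225,0,0,0,0,0.2,0.046,-0.225,0,0,0,0,0.2,0.046,-0.225,0,0,0,0,0.2,0.046,-0.225,-0.02,0,0,0,0.2,0.046,-0.225,-0.04,0,0,0,0.2,0.046,-0.225,-0.06,0,0,0,0.2,0.046,-0.225,-0.07,0,0,0,0.2,0.046,-0.225,-0.08,0,0,0,0.2,0.046,-0.225,-0.08,0,0,0,0.2]}}

```text
clock: 6.05
tcp_pos: [0.5224, -0.0062, 0.0931]
tool_rot: [-0.0, 0.148, 0.989, 0.0]
force: [0.5, 0.2, -1.0]
opening: 0.0447
finger_force: 19.8
```

```bash
python3 - <<'E'
from h import *
im,d=imaging.capture("scene"); cv2.imwrite("pics/s4.png",cv2.resize(im[180:300,220:380,::-1],(800,600),interpolation=2))
E
```

```text
(no output)
```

View pics/s4.png

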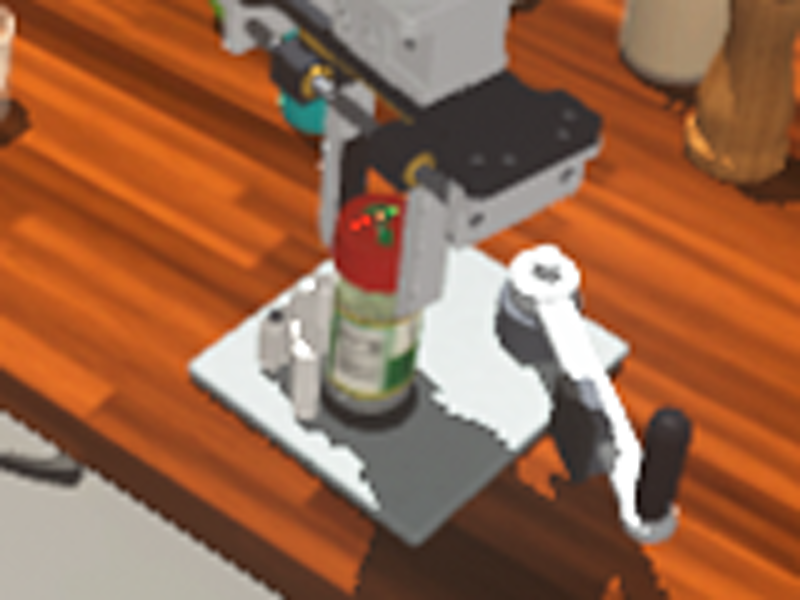

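The jar hangs over the dark disc (370,405), in front of the V and clear of it. Next: lower, release and rise.

{"api": "play_rows", "payload": {"commands": [0,0,-0.004,0,0,0,0.2,0,0,-0.007,0,0,0,0.2,0,0,-0.008,0,0,0,0.2,0,0,-0.008,0,0,0,0.2,0,0,-0.008,0,0,0,0.6,0,0,-0.008,0,0,0,0.9,0,0,-0.008,0,0,0,1,0,0,-0.008,0,0,0,1,0,0,-0.008,0,0,0,1,0,0,0.01,0,0,0,1,0,0,0.04,0,0,0,1,0,0,0.08,0,0,0,1,0,0,0.11,0,0,0,1,0,0,0.11,0,0,0,1]}}

```text
clock: 7.85
tcp_pos: [0.5243, -0.0066, 0.2056]
tool_rot: [0.002, 0.148, 0.989, 0.0]
force: [0.3, -0.3, -0.5]
opening: 0.094
finger_force: 0.0
```

```bash
python3 - <<'E'
from h import *
im,d=imaging.capture("scene"); X=cloud("scene",d); x,y,z=np.moveaxis(X,2,0)
cv2.imwrite("pics/s5.png",cv2.resize(im[180:300,220:380,::-1],(800,600),interpolation=2))
k=(z>.113)&(z<.125)&(np.abs(x-.523)<.04)&(np.abs(y+.005)<.04)&(im[...,0]>120); print(k.sum(),X[k].mean(0).round(4),X[k].min(0).round(4),X[k].max(0).round(4))
s=ctrl.get_state(); print(s['tcp_pos'],s['qpos'].round(2))
E
```

```text
210 [ 0.5207 -0.0085  0.1185] [ 0.5005 -0.0281  0.1133] [0.5444 0.0159 0.1217]
[ 0.52307635 -0.00656654  0.20402122] [-0.08  0.45  0.06  1.87 -0.04  0.82  1.27]
```

View pics/s5.png

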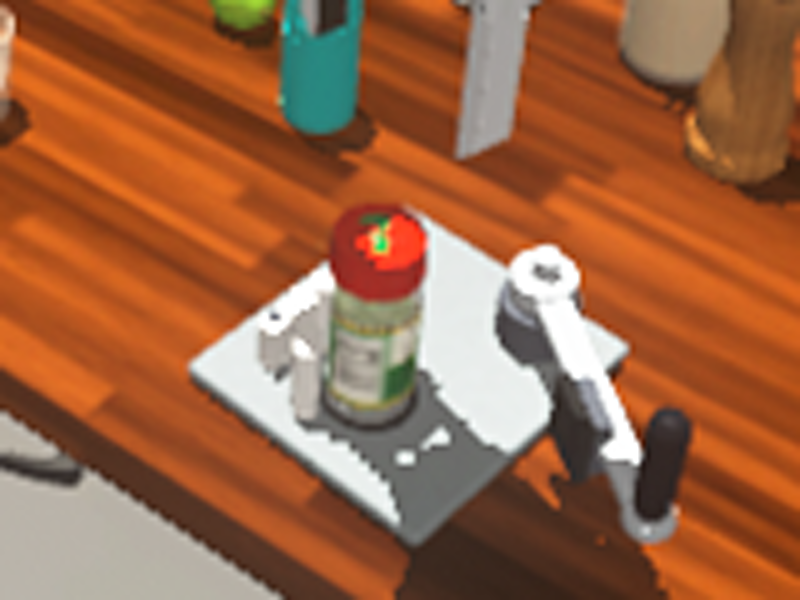

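The jar stands on the disc in front of the V, cap at (378,240), measured at about (0.521,-0.008). Next is the lever handle at about (0.512,-0.159): go above it, turn the tool, descend and grip.

{"api": "play_rows", "payload": {"commands": [-0.002,-0.03,0,0,0,0.1,0.6,-0.005,-0.07,0,0,0,0.22,0.6,-0.008,-0.11,0,0,0,0.35,0.6,-0.01,-0.14,0,0,0,0.48,0.6,-0.011,-0.152,0,0,0,0.6,0.6,-0.011,-0.152,0,0,0,0.6,0.6,-0.011,-0.152,0,0,0,0.6,0.6,-0.011,-0.152,-0.03,0,0,0.6,0.6,-0.011,-0.152,-0.06,0,0,0.6,0.6,-0.011,-0.152,-0.09,0,0,0.6,0.6,-0.011,-0.152,-0.115,0,0,0.6,0.6,-0.011,-0.152,-0.126,0,0,0.6,0.6,-0.011,-0.152,-0.126,0,0,0.6,0.6]}}

```text
clock: 9.52
tcp_pos: [0.5115, -0.1578, 0.077]
tool_rot: [-0.001, -0.151, 0.989, 0.0]
force: [-0.0, -0.2, -0.4]
opening: 0.0562
finger_force: 0.0
```

{"api": "play_rows", "payload": {"commands": [0,0,0,0,0,0,0.4,0,0,0,0,0,0,0.2,0,0,0,0,0,0,0.1,0,0,0,0,0,0,0.1,0,0,0,0,0,0,0.1,0,0,0,0,0,0,0.1], "force": 20}}

```text
clock: 10.28
tcp_pos: [0.5118, -0.1586, 0.0777]
tool_rot: [0.0, -0.15, 0.989, -0.0]
force: [-0.5, -0.6, 3.2]
opening: 0.0179
finger_force: 20.0
```

```bash
python3 - <<'E'
from h import *
im,d=imaging.capture("scene"); cv2.imwrite("pics/s6.png",cv2.resize(im[180:300,220:380,::-1],(800,600),interpolation=2))
s=ctrl.get_state(); print(s['tcp_pos'],s['qpos'].round(2))
p=np.array([.609-.001,-.046-.003]); h=s['tcp_pos'][:2]; v=h-p; print(np.hypot(*v))
for a in np.arange(0,1.0,.0775):
    c,q=np.cos(-a),np.sin(-a); print(round(a,3),(np.array([[c,-q],[q,c]])@v-v).round(4))
E
```

```text
[ 0.51184316 -0.15862162  0.07772945] [ 0.3   0.65 -0.07  1.95  0.09  0.54  2.04]
0.14581851206294444
0.0 [0. 0.]
0.078 [-0.0082  0.0078]
0.155 [-0.0158  0.0162]
0.232 [-0.0227  0.0251]
0.31 [-0.0289  0.0346]
0.388 [-0.0343  0.0445]
0.465 [-0.0389  0.0548]
0.542 [-0.0428  0.0654]
0.62 [-0.0458  0.0763]
0.698 [-0.048   0.0874]
0.775 [-0.0492  0.0986]
0.852 [-0.0497  0.1099]
0.93 [-0.0492  0.1212]
```

View pics/s6.png

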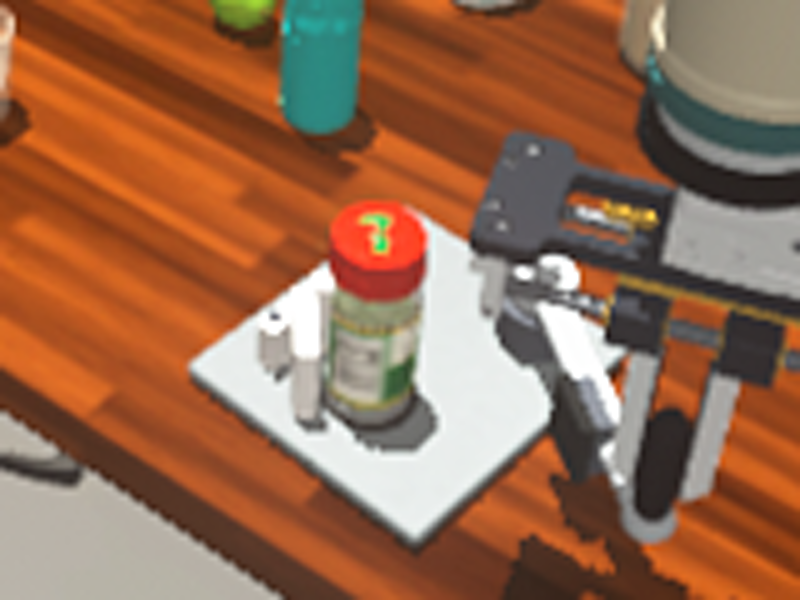

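The fingers straddle and hold the post at (660,470), and the jar is undisturbed. I'll swing the lever along the arc, slowly near the end.

{"api": "play_rows", "payload": {"commands": [-0.0082,0.0078,0,0,0,0,0.1,-0.0158,0.0162,0,0,0,0,0.1,-0.0227,0.0251,0,0,0,0,0.1,-0.0289,0.0346,0,0,0,0,0.1,-0.0343,0.0445,0,0,0,0,0.1,-0.0389,0.0548,0,0,0,0,0.1,-0.0428,0.0654,0,0,0,0,0.1,-0.0458,0.0763,0,0,0,0,0.1,-0.047,0.082,0,0,0,0,0.1,-0.048,0.0874,0,0,0,0,0.1,-0.0487,0.093,0,0,0,0,0.1,-0.0492,0.0986,0,0,0,0,0.1,-0.0495,0.102,0,0,0,0,0.1,-0.0496,0.106,0,0,0,0,0.1,-0.0497,0.11,0,0,0,0,0.1,-0.0496,0.113,0,0,0,0,0.1,-0.0495,0.116,0,0,0,0,0.1,-0.0495,0.116,0,0,0,0,0.1]}}

```text
clock: 12.58
tcp_pos: [0.4591, -0.0441, 0.0773]
tool_rot: [-0.002, -0.149, 0.989, -0.001]
force: [-2.8, -6.7, 3.2]
opening: 0.0178
finger_force: 20.0
```

{"api": "play_rows", "payload": {"commands": [0.0003,0.003,0,0,0,0,0.1,0.0006,0.006,0,0,0,0,0.1,0.0007,0.007,0,0,0,0,0.1,0.0007,0.007,0,0,0,0,0.1]}}

```text
clock: 13.08
tcp_pos: [0.4592, -0.0392, 0.0773]
tool_rot: [-0.003, -0.149, 0.989, -0.002]
force: [-2.6, -11.7, 3.8]
opening: 0.0179
finger_force: 20.0
```

```bash
python3 - <<'E'
from h import *
im,d=imaging.capture("scene"); cv2.imwrite("pics/s7.png",cv2.resize(im[180:300,220:380,::-1],(800,600),interpolation=2))
X=cloud("scene",d); x,y,z=np.moveaxis(X,2,0)
k=(z>.113)&(z<.125)&(np.abs(x-.523)<.04)&(np.abs(y)<.04)&(im[...,0]>120)&(im[...,2]<90); print(k.sum(),X[k].mean(0).round(4),X[k].min(0).round(4),X[k].max(0).round(4))
s=ctrl.get_state(); print(s['tcp_pos'],s['force'])
v=s['tcp_pos'][:2]-[.608,-.049]; v0=np.array([.51184,-.15862])-[.608,-.049]
print("angle",np.arctan2(v0[1],v0[0])-np.arctan2(v[1],v[0])+0, np.hypot(*v))
E
```

```text
25 [ 0.5117 -0.0081  0.1188] [ 0.5048 -0.0146  0.1172] [ 5.189e-01 -1.000e-04  1.198e-01]
[ 0.45923874 -0.03923301  0.07731713] [ -2.70285161 -10.60754861   3.92778528]
angle -5.366909171108148 0.14908153922257855
```

View pics/s7.png

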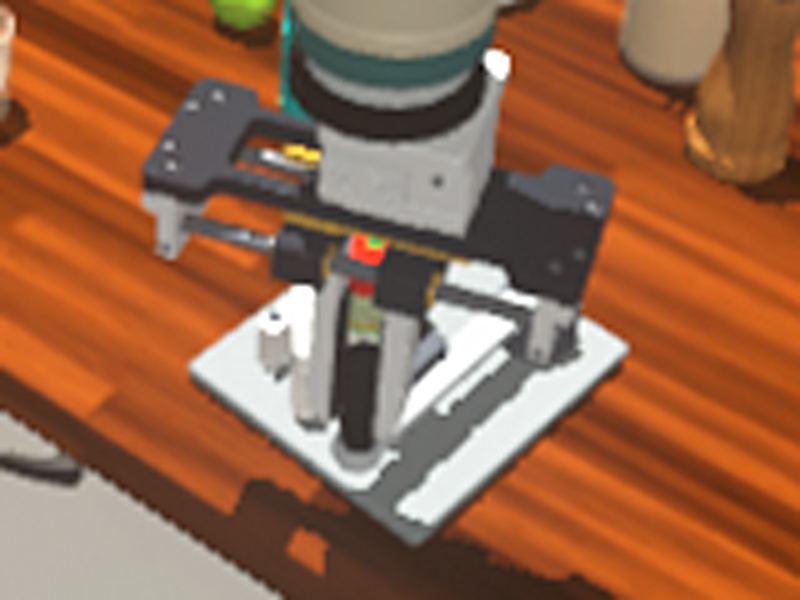

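The lever is at about 0.92, with the bar alongside the jar and the post at (355,400). The force has risen above the spring's own, so the pad is pressing. I'll press a little more and hold.

{"api": "play_rows", "payload": {"commands": [0.0003,0.003,0,0,0,0,0.1,0.0006,0.006,0,0,0,0,0.1,0.0006,0.006,0,0,0,0,0.1,0.0006,0.006,0,0,0,0,0.1,0.0006,0.006,0,0,0,0,0.1,0.0006,0.006,0,0,0,0,0.1,0.0006,0.006,0,0,0,0,0.1]}}

```text
clock: 14.0
tcp_pos: [0.4592, -0.0387, 0.0773]
tool_rot: [-0.004, -0.146, 0.989, -0.004]
force: [-3.2, -24.6, 4.7]
opening: 0.018
finger_force: 20.0
```

The handle has stopped dead: 0.5 mm of travel while the force doubled. So the pad is pressing the jar into the V. Now I guide the lever back along the arc and release it.

{"api": "play_rows", "payload": {"commands": [-0.001,-0.008,0,0,0,0,0.1,-0.0012,-0.013,0,0,0,0,0.1,-0.0015,-0.0191,0,0,0,0,0.1,-0.001,-0.0304,0,0,0,0,0.1,0.0002,-0.0416,0,0,0,0,0.1,0.0024,-0.0527,0,0,0,0,0.1,0.0054,-0.0636,0,0,0,0,0.1,0.0093,-0.0742,0,0,0,0,0.1,0.0139,-0.0845,0,0,0,0,0.1,0.0193,-0.0944,0,0,0,0,0.1,0.0255,-0.1039,0,0,0,0,0.1,0.0324,-0.1128,0,0,0,0,0.1,0.04,-0.1212,0,0,0,0,0.1,0.0475,-0.1285,0,0,0,0,0.1,0.0475,-0.1285,0,0,0,0,0.1]}}

```text
clock: 15.88
tcp_pos: [0.5117, -0.1585, 0.0775]
tool_rot: [0.0, -0.15, 0.989, -0.0]
force: [-0.0, -0.6, -0.2]
opening: 0.0173
finger_force: 20.0
```

{"api": "play_rows", "payload": {"commands": [0,0,0,0,0,0,0.3,0,0,0,0,0,0,0.6,0,0,0,0,0,0,0.6,0,0,0,0,0,0,0.6,0,0,0.03,0,0,0,0.6,0,0,0.07,0,0,0,0.6,0,0,0.11,0,0,0,0.6,0,-0.03,0.14,0,0,0,0.6,0,-0.07,0.14,0,0,0,0.6,0,-0.1,0.14,0,0,0,0.6,0,-0.1,0.14,0,0,0,0.6,0,-0.1,0.14,0,0,0,0.6]}}

```text
clock: 17.38
tcp_pos: [0.511, -0.2565, 0.2172]
tool_rot: [-0.0, -0.151, 0.989, 0.001]
force: [0.3, 0.7, 0.4]
opening: 0.0563
finger_force: 0.0
```

```bash
python3 - <<'E'
from h import *
im,d=imaging.capture("scene"); cv2.imwrite("pics/s8.png",cv2.resize(im[180:300,220:380,::-1],(800,600),interpolation=2))
X=cloud("scene",d); x,y,z=np.moveaxis(X,2,0)
k=(z>.113)&(z<.125)&(np.abs(x-.523)<.04)&(np.abs(y)<.04)&(im[...,0]>120); print(k.sum(),X[k].mean(0).round(4),X[k].min(0).round(4),X[k].max(0).round(4))
k=(z>.11)&(z<.125)&(x>.44)&(x<.57)&(y>-.22)&(y<-.1); print("handle",k.sum(),X[k].mean(0).round(4))
E
```

```text
220 [ 0.5224 -0.0039  0.1183] [ 0.5014 -0.0248  0.1133] [0.5459 0.0198 0.121 ]
handle 42 [ 0.5106 -0.1609  0.1136]
```

View pics/s8.png

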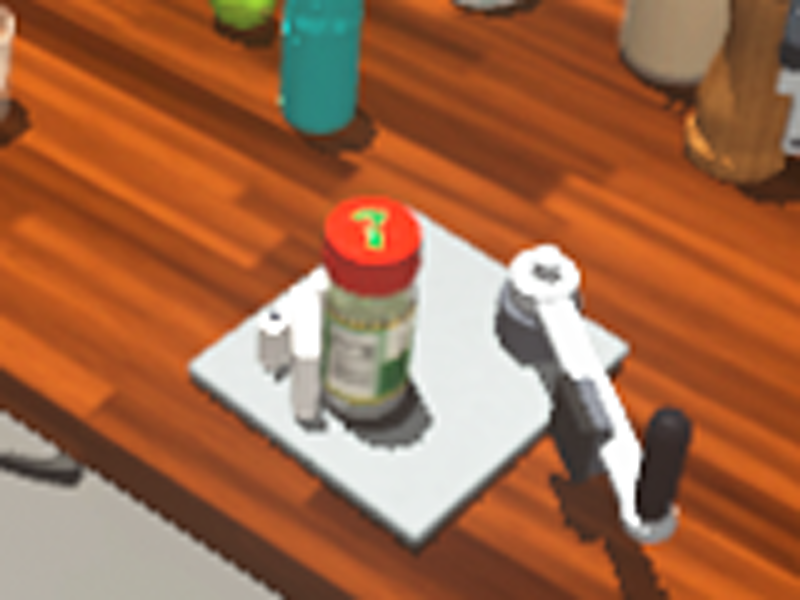

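The jar stands upright against the V (cap at (373,230)), the lever is back at rest with the handle at its original spot, and the gripper is clear. The handle's chord of 131 mm gives a lever angle of about 0.94, which matches pressing on the jar rather than the empty end stop.

```bash
python3 -c "
from rig import order; print(order.close_job())"
```

```text
the job is handed in; nothing more can be done
None
```

The job is handed in: the jar stands upright in the nest, it was pressed with the lever at about 0.94 rad, and the lever is back at rest with the gripper clear; the hand-in call returned no verdict.

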